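# Pop the blue cap off its bottle with the cap puller

### The arm

A 7-joint arm with a two-finger parallel gripper is mounted at the origin on the work surface. World frame = base frame: x ahead of the robot, y to its left, z up, the work surface at z = 0. Lengths are in m, angles in rad, forces in N, time in s.
With the tool pointing down it reaches from about 0.4 to 0.85 m from the base axis. Payload 4.5 kg.
Tool frame: the origin (TCP) lies between the finger pads; the fingertips stand 11 mm ahead of it and the grasp point (between the pads) lies 8 mm behind it (r.nose_length is the distance from the TCP to the fingertips, in m); z points along the fingers, y is the line along which they close (so a half turn about z gives the same grasp; the last joint's range is limited). The gripper opens to 88 mm and grips with 3 to 60 N. Pads are 18 mm wide; open, the fingers measure 123 mm over their backs; the gripper's body (75 mm by 187 mm) begins 45 mm behind the grasp point.
Start: joints at [-1.301, 0.689, -0.195, 1.565, 0.157, 0.902, -0.215], TCP at [0.146, 0.608, 0.25] pointing down, gripper open.
Joint ranges: [-3.01, 3.01], [-0.46, 2.08], [-1.47, 1.51], [0.13, 2.56], [-1, 4.14], [0.04, 2.09], [-2.66, 2.66]. Speed limits (rad/s): [2.57, 2.57, 3.14, 3.14, 3.14, 3.14, 3.14].

### API

Orientations are given as a unit quaternion [x, y, z, w].
In Python, from plant import get_state, snapshot, camera_model, r gives the robot as it stands.
- The arm moves only by the shell command python3 -m inch 'ROWS' [FORCE]. ROWS is text: rows parted by semicolons, each of 7 numbers parted by spaces: the opening, from -1 (shut) to 1 (fully open), then the shift along the tool's x, y, z in m, then the turn, a rotation vector about the tool's x, y, z in rad. A call has 1 to 20 rows; each row shifts and turns the commanded pose from where the row before left it, along the tool's axes as they then stand; what a row does not reach is not made up. A row lasts 1/12 s, in which the tool goes at most 41.7 mm and 7.16 degrees, less where a joint would pass 70% of its speed; a pose out of reach is approached as far as the arm can. A call is refused whole if a number of a shift passes 0.0417 or a number of a turn 0.125, either way. A call with a gripper value outside its range is refused whole. The fingers move at their own pace and stop on an object; FORCE is the grip in N (left out, the last holds). Time passes only in rows, so rows that do not move let the fingers close. It gives the time, the measured TCP pose, the force, the opening and the grip force at its end, in the units of the state.
- get_state(): the state, without advancing time (a new reading comes with each control period).
- snapshot(name): name is "side" or "top"; returns (picture, depth): 400x640x3 uint8, red, green, blue; 400x640 float32, m along the optical axis (not along the pixel's ray), 0 where there is no reading.
- camera_model(name): a dict with "intrinsics" (3x3 intrinsics, pixels), "view" (4x4, takes a point from world to camera coordinates). Camera axes: x right, y down, z forward; pixel columns grow to the right and rows downward; lengths in m; the calibration is good to about 2 mm. A picture is of the moment at which its call begins. camera_model takes no time and is no camera call.
- r.finish_job(): hands the job in; it is judged then, once.
The state is a dict: "clock": time; "q": joint angles; "qd": joint speeds; "joint_torque": joint torques, N m; "tool_pos": TCP position; "eef_rot": TCP orientation; "contact_force": force on the tool from outside, world axes, zero at the start; "moment": the same for the moment, N m; "opening": opening from 0.0 (shut) to 1.0 (fully open); "finger_force": force on a finger pad.
Only numpy, scipy, OpenCV 4.12 (cv2) and the standard library are available. Lean on these libraries where they do the work, as an engineer would, in place of code of your own. Each camera call takes 0.05 s, during which the arm holds its last target. There are 200 camera calls.

### The job

Open the bottle with the blue cap: take the puller by its red grip, slide its fork round the bottle's neck under the blue cap and pull straight up until the cap pops off. Then stand the puller upright on the empty white plate near the plate's middle, with the cap still lying on its fork, and let go. Do not touch the blue cap with the fingers, and leave the green cap on its bottle.

Things in the scene. Friction and masses are not known exactly. Their poses are not given: they have to be found in the camera images.
- puller_grip (a point): Centre of the loose puller's red grip (36 x, 24 y, 46 mm high; pinch across y), 90 mm above its flat underside, over the slot of its fork. Steel, 97 x 82 x 114 mm, 0.2 kg, stands upright. x points to the open tine ends, 44 mm ahead. Fork 6 mm thick, 4 mm lips at the tips; slot 46 mm wide, open ahead, shut 27 mm behind; back post 45 mm behind; arm over the fork 60 to 68 mm up: caps fit under it.
- cap_blue_center (a point): Centre of the blue push-on cap, 70 mm across, 24 mm high, loose, 40 g; about 5 to 15 N pull it off, free after 20 mm of rise. White bottle, fixed in a row of three (120 mm apart along y, any order). Below the cap 30 mm of bare neck, 26 mm across, down to the shoulder. The neck reaches 18 mm up into the cap. Nothing as high as the shoulders stands in front of the row, save the puller.
- cap_green_center (a point): Centre of the green cap, on a like bottle of the same row, same sizes. It stays on. The third bottle is open and has no cap.
- plate_floor (a point): Centre of the flat floor of the empty white plate, 215 mm across, fixed, 6 mm above the table. Flat for 90 mm around; the rim rises 5 mm more.
Not all that is in view belongs to the job. What is shaped like the part that bears plate_floor but pink is not meant. Leave any pink look-alike of the part that bears puller_grip alone.

How it is judged:
By the outcome, as a careful person would: the job done as asked, in the order asked, and still so for the second after the job is handed in, with the robot touching nothing.
It also fails if it takes over 54 s, if anything falls off the work surface, if the arm or the gripper's body presses on something with over 40 N, if the wrist force passes 120 N, or if a joint passes its speed limit or range.

## Working session

There is one attempt and no reset: what is moved stays moved. The work goes in short steps, Python scripts to look and compute and a shell command to move; the robot and the scene stay as the last step left them, time stands still between calls to the robot, and variables do not carry over. Pictures are saved under pics/ and viewed, at most 10 in all, crops included, and the job is handed in when it is done.

```bash
mkdir -p pics; ls; cat > h.py <<'E'
import numpy as np, cv2
from plant import get_state, snapshot, camera_model, r
def cloud(name):
    im,d=snapshot(name); m=camera_model(name); K=np.array(m["intrinsics"]); T=np.linalg.inv(np.array(m["view"]))
    v,u=np.mgrid[0:400,0:640]
    p=np.stack([(u-K[0,2])/K[0,0]*d,(v-K[1,2])/K[1,1]*d,d,np.ones_like(d)],-1)@T.T
    P=p[...,:3]; P[d==0]=np.nan
    return im,P
E
python3 - <<'E'
from h import *
s=get_state(); print(s)
for n in("side","top"):
    im,P=cloud(n); cv2.imwrite(f"pics/{n}0.png",im[...,::-1]); np.savez(f"{n}0.npz",im=im,P=P)
    m=camera_model(n); print(n, np.linalg.inv(np.array(m["view"])).round(3).tolist(), np.array(m["intrinsics"]).tolist())
E
```

```text
pics
{'clock': 0.0, 'q': array([-1.30122826,  0.68996929, -0.19450899,  1.56632346,  0.15729272,
        0.90249438, -0.21510237]), 'qd': array([-0.00043362,  0.00105012,  0.00099061,  0.0007829 ,  0.00035991,
        0.00227116,  0.00166303]), 'joint_torque': array([ 9.69503089e-04, -5.27556574e+01, -1.26635056e+00, -1.53434139e+01,
       -5.26077719e-02,  6.32862153e-03,  1.61068037e-04]), 'tool_pos': array([0.14590057, 0.60711364, 0.24892454]), 'eef_rot': array([ 1.17575827e-01,  9.93063498e-01, -9.01113590e-04, -4.19037342e-05]), 'contact_force': array([-0.39135891, -0.4536408 ,  0.13081741]), 'moment': array([-0.03157884,  0.02318612, -0.0024343 ]), 'finger_force': 0.0, 'opening': 0.9990621894209879}
side [[0.974, -0.17, 0.15, 0.376], [-0.226, -0.67, 0.707, -0.791], [-0.02, -0.723, -0.691, 0.777], [0.0, 0.0, 0.0, 1.0]] [[475.6573008012053, 0.0, 319.2354862851108], [0.0, 475.6573008012053, 205.96258040681926], [0.0, 0.0, 1.0]]
top [[-0.021, -0.996, 0.09, 0.43], [-1.0, 0.022, 0.007, -0.061], [-0.009, -0.09, -0.996, 1.36], [0.0, 0.0, 0.0, 1.0]] [[474.94574569197795, 0.0, 318.599002015371], [0.0, 474.94574569197795, 198.6762363893773], [0.0, 0.0, 1.0]]
```

View pics/top0.png

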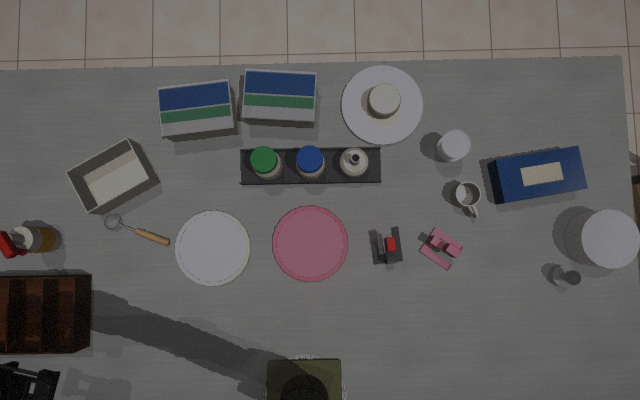

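View pics/side0.png

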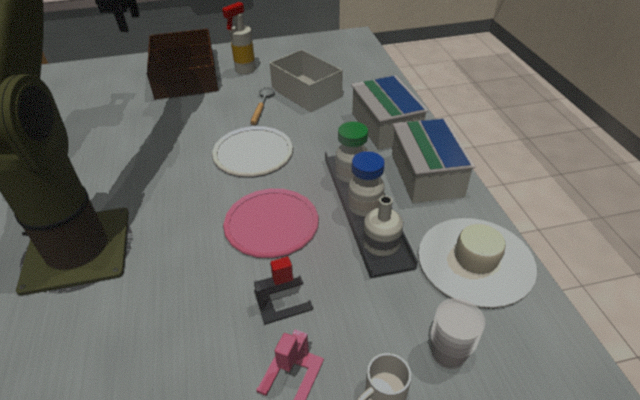

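Top view: the dark puller with its red grip is at (390,243). Its look-alike is the pink puller at (440,247), which I won't use; the red sprayer at (10,243) is not the target either. The blue cap is at (310,158), with the green one at (264,160) and the open bottle at (354,160); the blue and white boxes are not caps. The empty white plate is at (213,247). The pink plate at (310,243) and the plate with cheese at (382,104) are ruled out.

```bash
python3 - <<'E'
from h import *
for n in("top","side"):
    z=np.load(n+"0.npz"); im,P=z["im"],z["P"]
    hsv=cv2.cvtColor(im,cv2.COLOR_RGB2HSV); H,S,V=cv2.split(hsv)
    box={"top":dict(red=(375,410,225,270),blue=(290,330,140,180),green=(245,285,140,180),plate=(170,255,205,290),dark=(360,412,215,275)),
         "side":dict(red=(262,300,252,290),blue=(345,390,145,190),green=(330,375,115,155),plate=(205,300,120,180),dark=(245,320,265,330))}[n]
    for k,(a,b,c,d) in box.items():
        m={"red":((H<8)|(H>172))&(S>150)&(V>60),"blue":(H>105)&(H<125)&(S>130),"green":(H>45)&(H<85)&(S>110),"plate":(S<30)&(V>125),"dark":(V<75)}[k]
        w=np.zeros_like(m); w[c:d,a:b]=1; m=m&w
        p=P[m]; p=p[~np.isnan(p[:,0])]
        print(n,k,m.sum(),"med",np.median(p,0).round(4),"2%",np.percentile(p,3,0).round(4),"98%",np.percentile(p,97,0).round(4))
        top=p[p[:,2]>np.percentile(p[:,2],95)-.006]
        if k!="dark": print("   top",len(top),top.mean(0).round(4),((top.min(0)+top.max(0))/2).round(4))
        if k=="plate": 
            c2,_=cv2.findContours(m.astype(np.uint8),0,2); e=cv2.fitEllipse(cv2.convexHull(max(c2,key=len))); print("  ell",e)
z=np.load("top0.npz"); c=cv2.resize(z["im"][210:280,355:475,::-1],None,fx=6,fy=6,interpolation=2)
cv2.imwrite("pics/c1.png",cv2.convertScaleAbs(c,alpha=1.8))
E
```

```text
top red 116 med [ 0.4191 -0.2376  0.1148] 2% [ 0.4035 -0.2482  0.1099] 98% [ 0.4348 -0.2269  0.1192]
   top 97 [ 0.4204 -0.2375  0.1154] [ 0.4202 -0.2379  0.1164]
top blue 560 med [ 0.6449 -0.0294  0.1429] 2% [ 0.6144 -0.0588  0.1359] 98% [0.6744 0.0016 0.1471]
   top 455 [ 0.6457 -0.0292  0.1436] [ 0.6456 -0.0293  0.146 ]
top green 562 med [0.6453 0.0899 0.1427] 2% [0.6155 0.0594 0.1348] 98% [0.6746 0.1198 0.147 ]
   top 441 [0.6461 0.0906 0.1436] [0.6457 0.0903 0.1452]
top plate 4311 med [0.4183 0.2544 0.0074] 2% [0.3279 0.1632 0.0018] 98% [0.5092 0.3457 0.014 ]
   top 2273 [0.4192 0.254  0.01  ] [0.4186 0.2536 0.0137]
  ell ((211.9733123779297, 247.8760223388672), (73.93809509277344, 75.21560668945312), 39.98371887207031)
top dark 779 med [ 0.4036 -0.2285  0.0071] 2% [ 0.3682 -0.2778 -0.0021] 98% [ 0.4588 -0.1973  0.0816]
side red 429 med [ 0.4175 -0.2491  0.108 ] 2% [ 0.4022 -0.2525  0.0759] 98% [ 0.4335 -0.2315  0.1171]
   top 191 [ 0.418  -0.2419  0.115 ] [ 0.418  -0.241   0.1143]
side blue 663 med [ 0.6428 -0.043   0.143 ] 2% [ 0.6158 -0.0652  0.1235] 98% [ 0.6723 -0.0045  0.1454]
   top 509 [ 0.6442 -0.0347  0.1434] [ 0.6443 -0.0314  0.1431]
side green 449 med [0.6478 0.0803 0.1431] 2% [0.6192 0.055  0.1273] 98% [0.6739 0.1142 0.1455]
   top 383 [0.6465 0.0851 0.1433] [0.6462 0.0874 0.1431]
side plate 5245 med [0.4152 0.2619 0.0064] 2% [ 0.2986  0.1363 -0.0005] 98% [0.5402 0.4077 0.013 ]
   top 2681 [0.4166 0.2523 0.0091] [0.4147 0.2739 0.0114]Traceback (most recent call last):
  File "<stdin>", line 15, in <module>
cv2.error: OpenCV(4.12.0) /io/opencv/modules/imgproc/src/shapedescr.cpp:361: error: (-201:Incorrect size of input array) There should be at least 5 points to fit the ellipse in function 'fitEllipseNoDirect'
```

```bash
python3 - <<'E'
from h import *
z=np.load("top0.npz"); im,P=z["im"],z["P"]
c=cv2.resize(im[210:280,355:475,::-1],None,fx=6,fy=6,interpolation=2)
cv2.imwrite("pics/c1.png",cv2.convertScaleAbs(c,alpha=1.8))
# yaw: red points in side+top by top-face rect, fork points by height 0..10mm dark
H,S,V=cv2.split(cv2.cvtColor(im,cv2.COLOR_RGB2HSV))
m=((H<8)|(H>172))&(S>120)&(V>60); m[:225]=0;m[265:]=0;m[:,:375]=0;m[:,410:]=0
print("top red rect",cv2.minAreaRect(P[m][:,:2].astype(np.float32)*1000))
d=V<75; d[:215]=0;d[275:]=0;d[:,:360]=0;d[:,412:]=0
z=np.load("side0.npz"); im,P=z["im"],z["P"]
H,S,V=cv2.split(cv2.cvtColor(im,cv2.COLOR_RGB2HSV))
m=((H<8)|(H>172))&(S>120)&(V>40); m[:252]=0;m[290:]=0;m[:,:262]=0;m[:,300:]=0
p=P[m]; t=p[p[:,2]>.11]; print("side red rect",cv2.minAreaRect(t[:,:2].astype(np.float32)*1000))
f=p[(p[:,2]<.105)&(p[:,2]>.07)]; print("side face line",np.polyfit(f[:,0],f[:,1],1),len(f))
c=cv2.resize(im[240:340,230:340,::-1],None,fx=5,fy=5,interpolation=2)
cv2.imwrite("pics/c2.png",cv2.convertScaleAbs(c,alpha=1.8))
E
```

```text
top red rect ((421.16455078125, -243.5688934326172), (37.32965087890625, 38.16965103149414), 18.08880043029785)
side red rect ((418.237548828125, -239.76634216308594), (34.071746826171875, 25.576927185058594), 5.079092502593994)
side face line [ 0.03444558 -0.26436975] 215
```

View pics/c1.png

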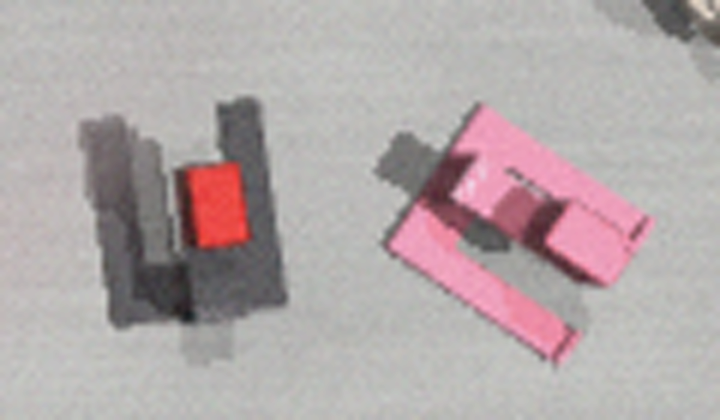

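View pics/c2.png

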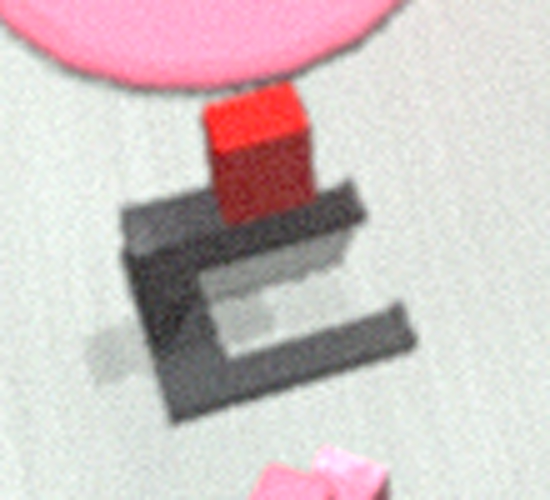

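The crops show the steel puller upright, with its fork opening to +x (image up) at a yaw of about +6°. The red grip top is at crop (215,205), and the pink one at right is a different puller. Measured heights fit the description: grip top 0.114, cap top 0.1435. Moving now.

```bash
cat >> h.py <<'E'
from scipy.spatial.transform import Rotation as R
def togo(p,yaw_deg):
    "remaining shift in tool axes (after the turn) and turn about tool axes; tool down, tool y at 90+yaw"
    s=get_state(); Rc=R.from_quat(s["eef_rot"]); a=np.radians(yaw_deg)
    c,n=np.cos(a),np.sin(a); Rt=R.from_matrix(np.array([[-c,-n,0],[-n,c,0],[0,0,-1]]))
    d=np.array(p)-s["tool_pos"]
    print("t",round(s["clock"],2),"pos",s["tool_pos"].round(4),"F",s["contact_force"].round(1),"open",round(s["opening"],3),"ff",round(s["finger_force"],1))
    print("shift(now axes)",Rc.inv().apply(d).round(4),"shift(target axes)",Rt.inv().apply(d).round(4),"turn",(Rc.inv()*Rt).as_rotvec().round(4))
E
python3 -m inch '1 0 0 0 0 0 -0.1135;1 0 0 0 0 0 -0.1135;1 0 0 0 0 0 -0.1135;1 -.0275 -.0287 0 0 0 0;1 -.0275 -.0287 0 0 0 0;1 -.0275 -.0287 0 0 0 0;1 -.0275 -.0287 0 0 0 0;1 -.0275 -.0287 0 0 0 0;1 -.0275 -.0287 0 0 0 0;1 -.0275 -.0287 0 0 0 0;1 -.0275 -.0287 0 0 0 0;1 -.0275 -.0287 0 0 0 0;1 -.0275 -.0287 0 0 0 0'
python3 -c "
from h import *
togo([.42,-.24,.25],6)"
```

```text
clock: 1.18
tool_pos: [0.4506, 0.3493, 0.2495]
eef_rot: [-0.052, 0.999, -0.0, -0.0]
contact_force: [-0.1, -0.3, -0.5]
opening: 0.997
finger_force: 0.0
t 1.18 pos [0.4506 0.3493 0.2495] F [-0.1 -0.3 -0.5] open 0.997 ff 0.0
shift(now axes) [ 9.210e-02 -5.829e-01 -2.000e-04] shift(target axes) [ 9.200e-02 -5.829e-01 -5.000e-04] turn [-0.0004 -0.0005  0.0001]
```

```bash

python3 -m inch '1 .0057 -.0364 0 0 0 0;1 .0057 -.0364 0 0 0 0;1 .0057 -.0364 0 0 0 0;1 .0057 -.0364 0 0 0 0;1 .0057 -.0364 0 0 0 0;1 .0057 -.0364 0 0 0 0;1 .0057 -.0364 0 0 0 0;1 .0057 -.0364 0 0 0 0;1 .0057 -.0364 0 0 0 0;1 .0057 -.0364 0 0 0 0;1 .0057 -.0364 0 0 0 0;1 .0057 -.0364 0 0 0 0;1 .0057 -.0364 0 0 0 0;1 .0057 -.0364 0 0 0 0;1 .0057 -.0364 0 0 0 0;1 .0057 -.0364 0 0 0 0;1 0 0 0 0 0 0;1 0 0 0 0 0 0'
python3 -c "
from h import *
togo([.419,-.239,.085],6)
im,P=cloud('side'); cv2.imwrite('pics/s1.png',cv2.resize(im[180:340,200:400,::-1],None,fx=3,fy=3))"
```

```text
clock: 2.68
tool_pos: [0.4188, -0.24, 0.2492]
eef_rot: [-0.05, 0.999, -0.0, -0.0]
contact_force: [0.0, 0.5, -0.6]
opening: 0.998
finger_force: 0.0
t 2.68 pos [ 0.4188 -0.24    0.2492] F [ 0.   0.5 -0.6] open 0.998 ff 0.0
shift(now axes) [-0.0005  0.0009  0.1642] shift(target axes) [-0.0003  0.0009  0.1642] turn [-0.     -0.0008 -0.0056]
```

View pics/s1.png

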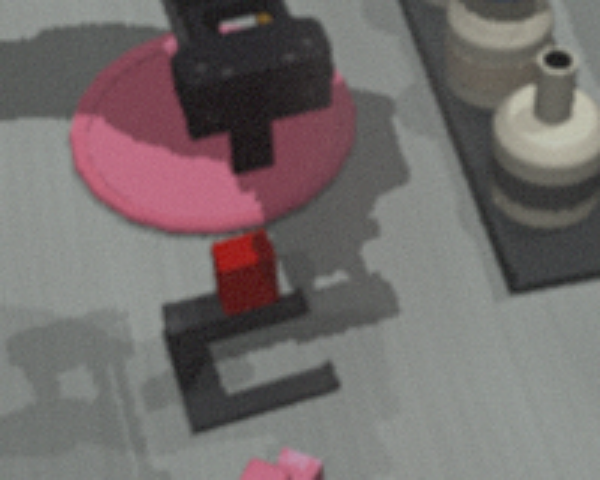

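The gripper is straight above the red grip (crop (245,275)), fingers across its y. Next it goes down and grips.

```bash

python3 -m inch '1 0 0 .03 0 0 0;1 0 0 .03 0 0 0;1 0 0 .03 0 0 0;1 0 0 .03 0 0 0;1 0 0 .02 0 0 0;1 0 0 .015 0 0 0;1 0 0 .008 0 0 0;1 0 0 0 0 0 0;.2 0 0 0 0 0 0;-.2 0 0 0 0 0 0;-.4 0 0 0 0 0 0;-.6 0 0 0 0 0 0;-1 0 0 0 0 0 0;-1 0 0 0 0 0 0;-1 0 0 0 0 0 0;-1 0 0 0 0 0 0;-1 0 0 0 0 0 0' 40
python3 -c "
from h import *
togo([.419,-.239,.25],0)"
```

```text
clock: 4.15
tool_pos: [0.4197, -0.2377, 0.0867]
eef_rot: [-0.052, 0.999, 0.0, 0.0]
contact_force: [0.1, -0.3, 0.2]
opening: 0.34
finger_force: 0.0
t 4.15 pos [ 0.4197 -0.2377  0.0867] F [ 0.1 -0.3  0.2] open 0.34 ff 0.0
shift(now axes) [ 0.0008 -0.0012 -0.1633] shift(target axes) [ 0.0007 -0.0013 -0.1633] turn [1.000e-04 0.000e+00 1.047e-01]
```

Still closing (24 mm corresponds to 0.27). I'll wait, then lift and turn to yaw 0.

```bash

python3 -m inch '-1 0 0 0 0 0 0;-1 0 0 0 0 0 0;-1 0 0 0 0 0 0;-1 0 0 0 0 0 0;-1 0 0 0 0 0 0;-1 0 0 0 0 0 0'
python3 -m inch '-1 0 0 -.005 0 0 0;-1 0 0 -.01 0 0 0;-1 0 0 -.015 0 0 0;-1 0 0 -.02 0 0 0;-1 0 0 -.02 0 0 0;-1 0 0 -.02 0 0 0;-1 0 0 -.02 0 0 .02;-1 0 0 -.02 0 0 .035;-1 0 0 -.01 0 0 .035;-1 0 0 -.005 0 0 .015;-1 0 0 0 0 0 0'
python3 - <<'E'
from h import *
togo([.5,-.03,.2],0)
out=[]
for n in("side","top"):
    im,P=cloud(n); np.savez(n+"1.npz",im=im,P=P)
    c=im[150:330,200:400] if n=="side" else im[200:290,330:430]
    out.append(cv2.resize(c[...,::-1],(400,360)))
cv2.imwrite("pics/s2.png",cv2.convertScaleAbs(np.hstack(out),alpha=1.7))
E
```

```text
clock: 4.65
tool_pos: [0.4197, -0.2377, 0.0866]
eef_rot: [-0.052, 0.999, 0.0, -0.0]
contact_force: [-0.0, 0.1, -1.2]
opening: 0.271
finger_force: 40.0
clock: 5.57
tool_pos: [0.4198, -0.2378, 0.2323]
eef_rot: [0.0, 1.0, -0.0, 0.001]
contact_force: [-0.0, 0.1, -2.2]
opening: 0.264
finger_force: 40.0
t 5.57 pos [ 0.4198 -0.2378  0.2323] F [-0.   0.1 -2.2] open 0.264 ff 40.0
shift(now axes) [-0.08    0.2079  0.0323] shift(target axes) [-0.0802  0.2078  0.0323] turn [-0.0008  0.0011 -0.0008]
```

View pics/s2.png

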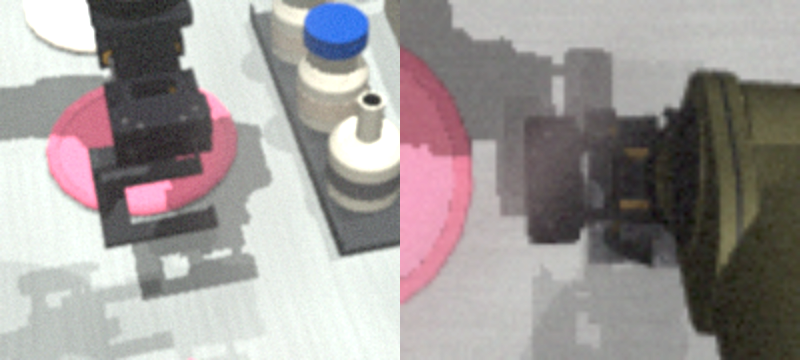

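The puller is held level, with its slot facing +x toward the bottles (blue cap at (335,30) in the left part). Now to a spot in front of the blue-capped bottle at fork height.

```bash

python3 -m inch '-1 -.004 .01 .002 0 0 -.0008;-1 -.008 .0208 .0044 0 0 0;-1 -.008 .0208 .0044 0 0 0;-1 -.008 .0208 .0044 0 0 0;-1 -.008 .0208 .0044 0 0 0;-1 -.008 .0208 .0044 0 0 0;-1 -.008 .0208 .0044 0 0 0;-1 -.008 .0208 .0044 0 0 0;-1 -.008 .0208 .0044 0 0 0;-1 -.008 .0208 .0044 0 0 0;-1 -.004 .01 .002 0 0 0;-1 0 0 0 0 0 0;-1 0 0 0 0 0 0'
python3 - <<'E'
from h import *
togo([.645,-.03,.1886],0)
im,P=cloud("side"); np.savez("side2.npz",im=im,P=P)
V=im.max(2)
m=(V<85)&(P[...,2]>.09)&(P[...,2]<.135)&(P[...,0]>.42)&(P[...,0]<.58)&(P[...,1]>-.09)&(P[...,1]<.03)
p=P[m]; print(len(p),np.percentile(p,2,0).round(3),np.percentile(p,98,0).round(3))
for a in np.arange(.44,.57,.01):
    q=p[(abs(p[:,0]-a)<.005)&(p[:,1]<-.055)]; print(round(a,3),len(q),np.median(q,0).round(4) if len(q) else "", q[:,2].max().round(4) if len(q) else "",q[:,1].min().round(4) if len(q) else "")
cv2.imwrite("pics/s3.png",cv2.convertScaleAbs(cv2.resize(im[80:280,220:460,::-1],None,fx=3,fy=3,interpolation=2),alpha=1.7))
E
```

```text
clock: 6.75
tool_pos: [0.4989, -0.0304, 0.1874]
eef_rot: [-0.001, 1.0, -0.0, -0.001]
contact_force: [-0.3, -0.6, -2.0]
opening: 0.272
finger_force: 40.0
t 6.75 pos [ 0.4989 -0.0304  0.1874] F [-0.3 -0.6 -2. ] open 0.272 ff 40.0
shift(now axes) [-1.461e-01  1.000e-04 -1.500e-03] shift(target axes) [-0.1461  0.0004 -0.0012] turn [-0.0005 -0.002   0.0019]
801 [ 0.446 -0.073  0.103] [0.54  0.009 0.125]
0.44 0   
0.45 35 [ 0.4507 -0.0654  0.1077] 0.1116 -0.0757
0.46 37 [ 0.46   -0.0659  0.1085] 0.1118 -0.0736
0.47 35 [ 0.4702 -0.0678  0.108 ] 0.1115 -0.0739
0.48 29 [ 0.4794 -0.068   0.1087] 0.1113 -0.0742
0.49 37 [ 0.4899 -0.067   0.1083] 0.1132 -0.0744
0.5 37 [ 0.5004 -0.0662  0.1081] 0.111 -0.0739
0.51 32 [ 0.5103 -0.0659  0.1088] 0.1108 -0.0733
0.52 33 [ 0.5197 -0.0688  0.1084] 0.1111 -0.0735
0.53 34 [ 0.5297 -0.0669  0.1079] 0.1103 -0.0741
0.54 31 [ 0.5385 -0.0661  0.1096] 0.1159 -0.0735
0.55 0   
0.56 0
```

View pics/s3.png

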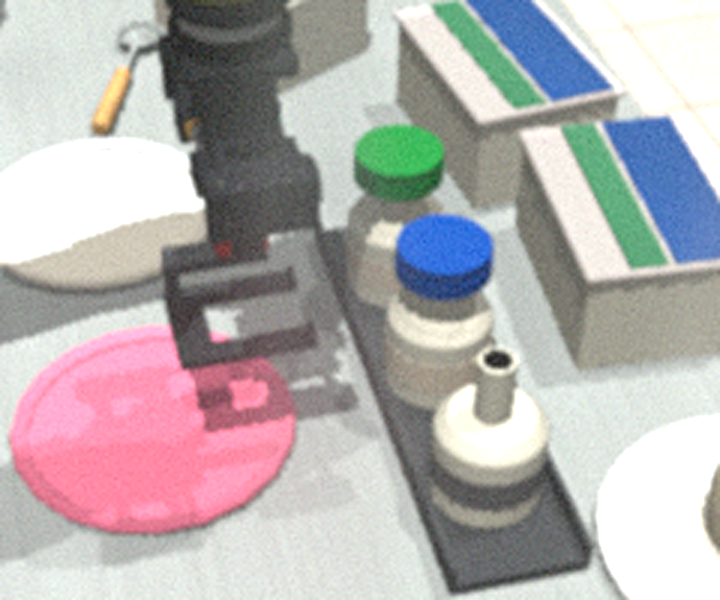

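The fork is level, x 0.446–0.543, top at about 0.108. The cap underside is at 0.1195 and the shoulder at 0.0895, so it fits. Sliding in gently.

```bash

python3 -m inch '-1 -.006 0 .0005 0 0 0;-1 -.012 0 .0005 0 0 0;-1 -.012 0 0 0 0 0;-1 -.012 0 0 0 0 0;-1 -.012 0 0 0 0 0;-1 -.012 0 0 0 0 0;-1 -.012 0 0 0 0 0;-1 -.012 0 0 0 0 0'
python3 -m inch '-1 -.01 0 0 0 0 0;-1 -.01 0 0 0 0 0;-1 -.01 0 0 0 0 0;-1 -.01 0 0 0 0 0;-1 -.008 0 0 0 0 0;-1 -.006 0 0 0 0 0;-1 -.002 0 0 0 0 0;-1 0 0 0 0 0 0'
python3 - <<'E'
from h import *
togo([.645,-.03,.1886],0)
im,P=cloud("side")
V=im.max(2)
m=(V<85)&(P[...,2]>.09)&(P[...,2]<.12)&(P[...,0]>.56)&(P[...,0]<.72)&(P[...,1]>-.09)&(P[...,1]<-.055)
p=P[m]; print(len(p),np.percentile(p,2,0).round(3),np.percentile(p,98,0).round(3))
cv2.imwrite("pics/s4.png",cv2.convertScaleAbs(cv2.resize(im[80:280,280:460,::-1],None,fx=3,fy=3,interpolation=2),alpha=1.7))
E
```

```text
clock: 7.47
tool_pos: [0.5901, -0.0325, 0.1872]
eef_rot: [0.001, 1.0, -0.0, -0.0]
contact_force: [-0.4, -0.3, -1.0]
opening: 0.271
finger_force: 40.0
clock: 8.13
tool_pos: [0.6457, -0.0314, 0.187]
eef_rot: [0.0, 1.0, -0.0, -0.0]
contact_force: [0.2, 0.1, -1.4]
opening: 0.267
finger_force: 40.0
t 8.13 pos [ 0.6457 -0.0314  0.187 ] F [ 0.2  0.1 -1.4] open 0.267 ff 40.0
shift(now axes) [ 0.0007  0.0014 -0.0016] shift(target axes) [ 0.0007  0.0014 -0.0016] turn [-0.0002 -0.0001 -0.001 ]
352 [ 0.593 -0.075  0.102] [ 0.687 -0.056  0.114]
```

View pics/s4.png

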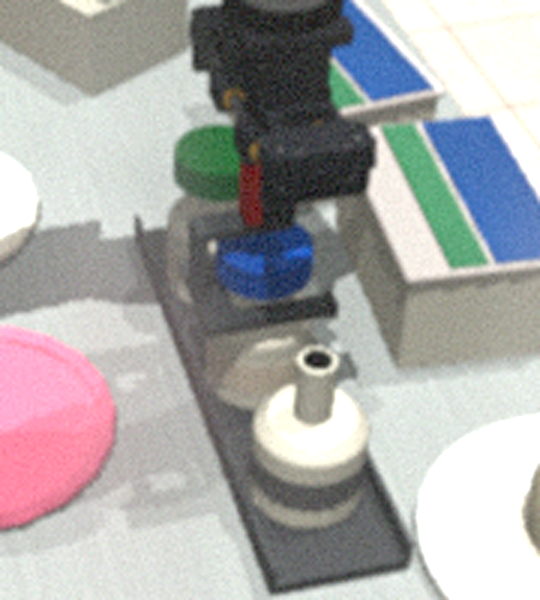

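The fork is in, under the blue cap (265,260), with no contact force. Pulling up slowly with a firmer grip.

```bash

python3 -m inch '-1 0 0 -.003 0 0 0;-1 0 0 -.003 0 0 0;-1 0 0 -.002 0 0 0;-1 0 0 -.002 0 0 0;-1 0 0 -.002 0 0 0;-1 0 0 -.002 0 0 0;-1 0 0 -.002 0 0 0;-1 0 0 -.002 0 0 0' 55
python3 -m inch '-1 0 0 -.002 0 0 0;-1 0 0 -.002 0 0 0;-1 0 0 -.002 0 0 0;-1 0 0 -.002 0 0 0;-1 0 0 -.002 0 0 0;-1 0 0 -.002 0 0 0;-1 0 0 -.002 0 0 0'
python3 -m inch '-1 0 0 -.002 0 0 0;-1 0 0 -.002 0 0 0;-1 0 0 -.003 0 0 0;-1 0 0 -.003 0 0 0;-1 0 0 -.003 0 0 0;-1 0 0 -.003 0 0 0;-1 0 0 -.003 0 0 0;-1 0 0 -.003 0 0 0'
```

```text
clock: 8.85
tool_pos: [0.6446, -0.0305, 0.203]
eef_rot: [-0.0, 1.0, 0.0, -0.002]
contact_force: [4.4, 0.6, -20.3]
opening: 0.268
finger_force: 55.0
clock: 9.43
tool_pos: [0.6458, -0.0304, 0.2201]
eef_rot: [-0.0, 1.0, 0.0, 0.001]
contact_force: [-0.2, 0.3, -2.2]
opening: 0.268
finger_force: 55.0
clock: 10.1
tool_pos: [0.6456, -0.0304, 0.2414]
eef_rot: [-0.0, 1.0, 0.0, 0.0]
contact_force: [0.5, -0.4, -2.8]
opening: 0.271
finger_force: 55.0
```

```bash

python3 -m inch '-1 0 0 -.004 0 0 0;-1 0 0 -.004 0 0 0;-1 0 0 -.004 0 0 0;-1 0 0 -.004 0 0 0;-1 0 0 -.004 0 0 0;-1 0 0 -.003 0 0 0;-1 0 0 -.002 0 0 0;-1 0 0 0 0 0 0'
python3 - <<'E'
from h import *
togo([.4185,.2545,.27],0)
im,P=cloud("side")
H,S,V=cv2.split(cv2.cvtColor(im,cv2.COLOR_RGB2HSV))
m=(H>105)&(H<125)&(S>130)&(P[...,2]>.15)&(abs(P[...,0]-.645)<.07)&(abs(P[...,1]+.03)<.07)
p=P[m]; print("blue",len(p),np.percentile(p,2,0).round(3),np.percentile(p,98,0).round(3))
m=(V<85)&(P[...,2]>.15)&(P[...,2]<.21)&(P[...,0]>.56)&(P[...,0]<.72)&(P[...,1]>-.09)&(P[...,1]<-.055)
p=P[m]; print("fork",len(p),np.percentile(p,2,0).round(3),np.percentile(p,98,0).round(3),np.polyfit(p[:,0],p[:,2],1))
cv2.imwrite("pics/s5.png",cv2.convertScaleAbs(cv2.resize(im[80:280,280:460,::-1],None,fx=3,fy=3,interpolation=2),alpha=1.7))
E
```

```text
clock: 10.77
tool_pos: [0.6458, -0.0304, 0.2666]
eef_rot: [-0.0, 1.0, 0.0, 0.0]
contact_force: [-0.0, 0.4, -2.4]
opening: 0.265
finger_force: 55.0
t 10.77 pos [ 0.6458 -0.0304  0.2666] F [-0.   0.4 -2.4] open 0.265 ff 55.0
shift(now axes) [ 0.2272  0.285  -0.0035] shift(target axes) [ 0.2273  0.2849 -0.0034] turn [0.0001 0.0008 0.0005]
blue 674 [ 0.614 -0.065  0.19 ] [ 0.674 -0.004  0.213]
fork 511 [ 0.593 -0.073  0.182] [ 0.688 -0.056  0.209] [0.03154849 0.17110637]
```

View pics/s5.png

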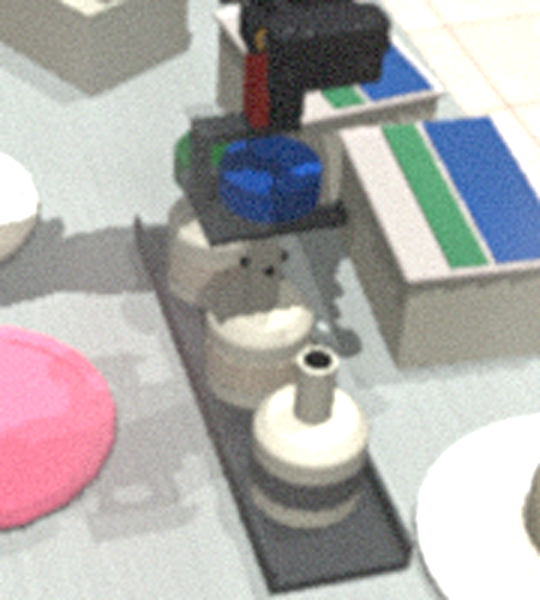

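The blue cap is off and lying flat on the fork (265,180); the bottle below is open and the green cap is still on. Carrying it gently to the white plate.

```bash

python3 -m inch '-1 .0019 .0023 0 0 0 0;-1 .0037 .0047 0 0 0 0;-1 .0056 .007 0 0 0 0;-1 .0075 .0094 0 0 0 0;-1 .0075 .0094 0 0 0 0;-1 .0075 .0094 0 0 0 0;-1 .0075 .0094 0 0 0 0;-1 .0075 .0094 0 0 0 0;-1 .0075 .0094 0 0 0 0;-1 .0075 .0094 0 0 0 0;-1 .0075 .0094 0 0 0 0;-1 .0075 .0094 0 0 0 0;-1 .0075 .0094 0 0 0 0;-1 .0075 .0094 0 0 0 0;-1 .0075 .0094 0 0 0 0;-1 .0075 .0094 0 0 0 0;-1 .0075 .0094 0 0 0 0;-1 .0075 .0094 0 0 0 0;-1 .0075 .0094 0 0 0 0;-1 .0075 .0094 0 0 0 0'
python3 -m inch '-1 .0075 .0094 0 0 0 0;-1 .0075 .0094 0 0 0 0;-1 .0075 .0094 0 0 0 0;-1 .0075 .0094 0 0 0 0;-1 .0075 .0094 0 0 0 0;-1 .0075 .0094 0 0 0 0;-1 .0075 .0094 0 0 0 0;-1 .0075 .0094 0 0 0 0;-1 .0075 .0094 0 0 0 0;-1 .0075 .0094 0 0 0 0;-1 .0056 .007 0 0 0 0;-1 .0037 .0047 0 0 0 0;-1 .0019 .0023 0 0 0 0;-1 0 0 0 0 0 0;-1 0 0 0 0 0 0'
python3 - <<'E'
from h import *
togo([.4185,.2545,.0926],0)
im,P=cloud("side"); np.savez("side3.npz",im=im,P=P)
H,S,V=cv2.split(cv2.cvtColor(im,cv2.COLOR_RGB2HSV)); x,y,_=get_state()["tool_pos"]
b=(abs(P[...,0]-x)<.07)&(abs(P[...,1]-y)<.07)&(P[...,2]>.14)
p=P[(H>105)&(H<125)&(S>130)&b]; print("blue-tcp",len(p),(np.percentile(p,2,0)-[x,y,0]).round(3),(np.percentile(p,98,0)-[x,y,0]).round(3))
p=P[(V<85)&b&(P[...,2]<.19)&(P[...,1]-y<-.025)]; print("fork",len(p),(np.percentile(p,2,0)-[x,y,0]).round(3),(np.percentile(p,98,0)-[x,y,0]).round(3))
E
```

```text
clock: 12.48
tool_pos: [0.506, 0.1443, 0.2661]
eef_rot: [-0.0, 1.0, 0.0, 0.0]
contact_force: [0.5, 0.1, -1.6]
opening: 0.268
finger_force: 55.0
clock: 13.73
tool_pos: [0.4208, 0.251, 0.2661]
eef_rot: [0.0, 1.0, -0.0, 0.0]
contact_force: [0.6, -0.3, -2.1]
opening: 0.268
finger_force: 55.0
t 13.73 pos [0.4208 0.251  0.2661] F [ 0.6 -0.3 -2.1] open 0.268 ff 55.0
shift(now axes) [0.0023 0.0036 0.1735] shift(target axes) [0.0023 0.0035 0.1735] turn [-0.0004  0.0003 -0.    ]
blue-tcp 459 [-0.031 -0.039  0.189] [0.03  0.022 0.375]
fork 223 [-0.051 -0.043  0.181] [ 0.04  -0.026  0.19 ]
```

```bash

python3 -m inch '-1 0 .001 .004 0 0 0;-1 0 .0015 .008 0 0 0;-1 0 .001 .012 0 0 0;-1 0 0 .014 0 0 0;-1 0 0 .014 0 0 0;-1 0 0 .014 0 0 0;-1 0 0 .014 0 0 0;-1 0 0 .014 0 0 0;-1 0 0 .014 0 0 0;-1 0 0 .014 0 0 0;-1 0 0 .012 0 0 0;-1 0 0 .01 0 0 0;-1 0 0 .008 0 0 0;-1 0 0 .006 0 0 0;-1 0 0 .004 0 0 0;-1 0 0 .003 0 0 0;-1 0 0 .001 0 0 0;-1 0 0 0 0 0 0'
python3 -m inch '-1 0 0 .0015 0 0 0;-1 0 0 .0015 0 0 0;-1 0 0 .0015 0 0 0;-1 0 0 .001 0 0 0;-1 0 0 0 0 0 0'
python3 - <<'E'
from h import *
togo([.4205,.2545,.0926],0)
E
```

```text
clock: 15.28
tool_pos: [0.4206, 0.2549, 0.1001]
eef_rot: [-0.0, 1.0, 0.0, 0.0]
contact_force: [0.3, -0.2, -1.5]
opening: 0.264
finger_force: 55.0
clock: 15.7
tool_pos: [0.4205, 0.2548, 0.0945]
eef_rot: [-0.0, 1.0, -0.0, -0.0]
contact_force: [-0.2, -0.8, -1.0]
opening: 0.26
finger_force: 55.0
t 15.7 pos [0.4205 0.2548 0.0945] F [-0.2 -0.8 -1. ] open 0.26 ff 55.0
shift(now axes) [-0.     -0.0003  0.0019] shift(target axes) [-0.     -0.0003  0.0019] turn [-0.     -0.0001  0.0006]
```

```bash

python3 -m inch '-1 0 0 .001 0 0 0;-1 0 0 .0005 0 0 0;-1 0 0 0 0 0 0'
python3 -m inch '-1 0 0 .0007 0 0 0;-1 0 0 0 0 0 0'
python3 -m inch '-1 0 0 .0005 0 0 0;-1 0 0 0 0 0 0'
```

```text
clock: 15.95
tool_pos: [0.4205, 0.2548, 0.093]
eef_rot: [-0.0, 1.0, -0.0, -0.0]
contact_force: [-0.4, -0.0, -1.7]
opening: 0.263
finger_force: 55.0
clock: 16.12
tool_pos: [0.4206, 0.2548, 0.0926]
eef_rot: [-0.0, 1.0, 0.0, 0.0]
contact_force: [0.1, -1.0, 0.3]
opening: 0.267
finger_force: 55.0
clock: 16.28
tool_pos: [0.4207, 0.2547, 0.0925]
eef_rot: [-0.0, 1.0, 0.0, 0.0]
contact_force: [-0.6, -1.0, 6.1]
opening: 0.268
finger_force: 55.0
```

The puller is on the plate. Releasing and rising.

```bash

python3 -m inch '-1 0 0 0 0 0 0;-.4 0 0 0 0 0 0;-.3 0 0 0 0 0 0;-.1 0 0 0 0 0 0;.2 0 0 0 0 0 0;.5 0 0 0 0 0 0;.8 0 0 0 0 0 0;.8 0 0 0 0 0 0;.8 0 0 0 0 0 0;.8 0 0 0 0 0 0;.8 0 0 0 0 0 0' 10
python3 -m inch '.8 0 0 -.002 0 0 0;.8 0 0 -.006 0 0 0;.8 0 0 -.01 0 0 0;.8 0 0 -.015 0 0 0;.8 0 0 -.02 0 0 0;.8 0 0 -.02 0 0 0;.8 0 0 -.02 0 0 0;.8 0 0 -.02 0 0 0;.8 0 0 -.015 0 0 0;.8 0 0 -.01 0 0 0;.8 0 0 0 0 0 0;.8 0 0 0 0 0 0'
python3 - <<'E'
from h import *
im,P=cloud("side")
H,S,V=cv2.split(cv2.cvtColor(im,cv2.COLOR_RGB2HSV)); x,y=.4205,.2547
b=(abs(P[...,0]-x)<.08)&(abs(P[...,1]-y)<.08)&(P[...,2]<.14)
for n,m in(("blue",(H>105)&(H<125)&(S>130)),("red",((H<8)|(H>172))&(S>120))):
    p=P[m&b]; print(n,len(p),np.percentile(p,2,0).round(3),np.percentile(p,98,0).round(3))
cv2.imwrite("pics/s6.png",cv2.convertScaleAbs(cv2.resize(im[60:220,180:420,::-1],None,fx=3,fy=3,interpolation=2),alpha=1.7))
E
```

```text
clock: 17.2
tool_pos: [0.4205, 0.2549, 0.0919]
eef_rot: [-0.0, 1.0, 0.0, 0.0]
contact_force: [-1.0, 0.5, 0.2]
opening: 0.895
finger_force: 0.0
clock: 18.2
tool_pos: [0.4207, 0.2548, 0.2305]
eef_rot: [-0.0, 1.0, 0.0, 0.001]
contact_force: [-0.1, -0.2, -0.3]
opening: 0.902
finger_force: 0.0
blue 385 [0.391 0.22  0.017] [0.45  0.283 0.041]
red 244 [0.404 0.239 0.076] [0.435 0.258 0.123]
```

View pics/s6.png

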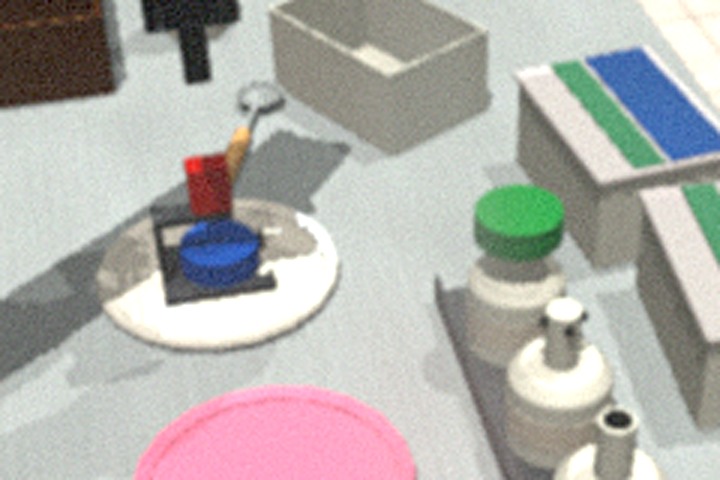

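The puller stands upright on the white plate (210,250) with the blue cap on its fork. The green cap is still on its bottle (518,220), and the gripper is clear of everything.

```bash
python3 -c "
from plant import r
print(r.finish_job())"
```

```text
the job is handed in; nothing more can be done
None
```

I pulled the blue cap off and stood the puller upright near the middle of the empty white plate with the cap on its fork; the fingers never touched that cap, the green cap is still on its bottle, and I handed the job in at about 18 s.

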